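# Clear the beakers of a stone-carving bench

### The arm

A 6-joint arm with a two-finger parallel gripper is mounted at the origin on the work surface. World frame = base frame: x ahead of the robot, y to its left, z up, the work surface at z = 0. Lengths are in m, angles in degrees, forces in N, time in s.
With the tool pointing down it reaches from about 0.325 to 0.85 m from the base axis. Payload 15.5 kg.
Tool frame: the origin (TCP) lies at the very end of the fingers, on their centre line; the grasp point (between the pads) lies arm.grip_depth behind it (arm.grip_depth is the distance from the TCP to the grasp point, in m); z points along the fingers, y is the line along which they close (so a half turn about z gives the same grasp; the last joint's range is limited). The gripper opens to 91 mm and grips with 3 to 60 N. Pads are 32 mm wide; open, the fingers measure 118 mm over their backs; the gripper's body (76 mm by 178 mm) begins 60 mm behind the grasp point.
Start: joints at [-5.472, 28.281, 77.091, -0, 74.628, -5.472], TCP at [0.625, 0, 0.214] pointing down, gripper open.
Joint ranges: [-166.48, 166.48], [-47.26, 123.95], [12.59, 153.08], [-70.14, 250.14], [6.76, 159.57], [-176.63, 176.63]. Speed limits (degrees/s): [108.29, 108.29, 147.25, 172.46, 172.46, 172.46].

### API

Orientations are given as a 3x3 rotation matrix whose columns are the frame's x, y, z axes.
In Python, from rig import arm gives the robot as it stands. Calls block until the motion is done:
- arm.move_to(position, orientation): joint-space move of the TCP to a pose.
- arm.move_l(position, orientation=None, feed=0.15): straight line of the TCP; orientation=None keeps the orientation; feed is the mean speed in m/s.
- arm.move_joints(angles): joint-space move.
- arm.grip(opening): finger opening in m; the grip force is fixed at half the most; returns when the fingers have stopped.
- arm.sleep(seconds).
- arm.solve_ik(position, orientation): joint angles nearest the present ones, or None.
- arm.snapshot(name): name is "scene" or "side" or "wrist"; returns the picture (400x640x3 uint8, red, green, blue); there is no depth.
- arm.get_calibration(name): a dict with "intrinsics" (3x3 intrinsics, pixels), "k1" (the pictures are not rectified: a ray, as slopes to the right and down, at radius r is drawn at 1 + k1 r^2 times it, then the intrinsics apply), "cam_to_world" (4x4, takes a point from camera to world coordinates). Camera axes: x right, y down, z forward; pixel columns grow to the right and rows downward; lengths in m; the calibration is good to about 2 mm. A picture is of the moment at which its call begins: read the wrist's pose just before it. get_calibration takes no time and is no camera call; for the wrist camera it gives the pose at the moment of the call.
A pose or a line that the arm cannot do raises arm.Unreachable and nothing moves.
- arm.sign_off(): hands the job in; it is judged then, once.
Readings, each from a call of its own:
- arm.current_t(): time.
- arm.current_joint_positions(): joint angles.
- arm.current_dq(): joint speeds.
- arm.current_tau(): joint torques, N m.
- arm.current_ee_pos(): TCP position.
- arm.current_tool_rot(): TCP orientation.
- arm.current_force(): force on the tool from outside, world axes, zero at the start.
- arm.current_torque(): the same for the moment, N m.
- arm.current_width(): finger opening in m.
- arm.current_grasp_force(): force on a finger pad.
Only numpy, scipy, OpenCV 4.12 (cv2) and the standard library are available. Lean on these libraries where they do the work, as an engineer would, in place of code of your own. Each camera call takes 0.05 s, during which the arm holds its last target. There are 200 camera calls.

### The job

Pour all the marble chips out of the standing beaker into the grey tub, then put that beaker, and every other beaker on the bench, upside down over a peg of the drying rack, one to a peg, with the rim down flat on the rack's board. The other beakers may be hung before or after; leave the jar and the hand tool where they are.

Things in the scene. Friction and masses are not known exactly. Their poses are not given: they have to be found in the camera images.
- chip_beaker: square-section white plastic beaker, 60 x 60 mm outside and 110 mm long, walls 3 mm, bottom 4 mm, inside 54 x 54 mm, about 80 g; origin at the centre of its bulk (55 mm from each end, on the axis), +z points out of the open mouth, x and y square to its flat sides; at the start it stands upright on the bench and holds 5 to 7 stone chips
- beaker_a: square-section white plastic beaker, 60 x 60 mm outside and 110 mm long, walls 3 mm, bottom 4 mm, inside 54 x 54 mm, about 80 g; origin at the centre of its bulk (55 mm from each end, on the axis), +z points out of the open mouth, x and y square to its flat sides; empty and rinsed; at the start it lies on a flat side on the bench
- beaker_b: square-section white plastic beaker, 60 x 60 mm outside and 110 mm long, walls 3 mm, bottom 4 mm, inside 54 x 54 mm, about 80 g; origin at the centre of its bulk (55 mm from each end, on the axis), +z points out of the open mouth, x and y square to its flat sides; empty and rinsed; at the start it lies on a flat side on the bench; may be absent, as may beaker_a, but never both
- chip_beaker_mouth (a point): centre of the open mouth of chip_beaker, in the plane of its rim
- beaker_a_mouth (a point): centre of the open mouth of beaker_a, in the plane of its rim
- beaker_b_mouth (a point): centre of the open mouth of beaker_b, in the plane of its rim
- chip0: chunky white marble chip, 23 x 21 x 22 mm, 28 g, origin at its centre; starts in chip_beaker
- chip1: chunky white marble chip, 23 x 21 x 22 mm, 28 g, origin at its centre; starts in chip_beaker
- chip2: chunky white marble chip, 23 x 21 x 22 mm, 28 g, origin at its centre; starts in chip_beaker
- chip3: chunky white marble chip, 23 x 21 x 22 mm, 28 g, origin at its centre; starts in chip_beaker
- chip4: chunky white marble chip, 23 x 21 x 22 mm, 28 g, origin at its centre; starts in chip_beaker; may be absent
- chip5: chunky white marble chip, 23 x 21 x 22 mm, 28 g, origin at its centre; starts in chip_beaker; may be absent
- chip6: chunky white marble chip, 23 x 21 x 22 mm, 28 g, origin at its centre; starts in chip_beaker; may be absent
- tub: grey plastic open tub, fixed on the bench, 170 (x) x 180 (y) x 75 mm high, walls 6 mm; origin at the centre of its underside, z up
- rack: drying rack, fixed on the bench: a plywood board 110 (x) x 380 (y) x 18 mm with three upright round wooden pegs in a row along its y, 130 mm apart, 36 mm diameter, standing 85 mm above the board, the top 14 mm coned to 16 mm; origin at the centre of the board's underside
- peg0 (a point): foot of peg 0 on its axis, at the top face of the rack's board (18 mm above the bench); the peg's tip is 85 mm above it
- peg1 (a point): foot of peg 1 on its axis, at the top face of the rack's board (18 mm above the bench); the peg's tip is 85 mm above it
- peg2 (a point): foot of peg 2 on its axis, at the top face of the rack's board (18 mm above the bench); the peg's tip is 85 mm above it
- riffler: bystander: wooden-handled hand tool, 200 mm long, lying on the bench; origin under its middle
- jar: bystander: glass jar, 80 mm diameter, 120 mm high; origin at the centre of its underside
There are look-alikes about, which are no part of the job. Leave any blue, orange or red look-alike of the beaker_b alone.

How it is judged (in metres and radians):
On the way, in this order (a step that is already met when the one before it is completed fails the run):
1. all chips are in the tub (x of chip0 in the frame of tub between -0.085 and 0.085 m and y of chip0 in the frame of tub between -0.09 and 0.09 m and z of chip0 in the frame of tub between 0 and 0.08 m and x of chip1 in the frame of tub between -0.085 and 0.085 m and y of chip1 in the frame of tub between -0.09 and 0.09 m and z of chip1 in the frame of tub between 0 and 0.08 m and x of chip2 in the frame of tub between -0.085 and 0.085 m and y of chip2 in the frame of tub between -0.09 and 0.09 m and z of chip2 in the frame of tub between 0 and 0.08 m and x of chip3 in the frame of tub between -0.085 and 0.085 m and y of chip3 in the frame of tub between -0.09 and 0.09 m and z of chip3 in the frame of tub between 0 and 0.08 m and x of chip4 in the frame of tub between -0.085 and 0.085 m and y of chip4 in the frame of tub between -0.09 and 0.09 m and z of chip4 in the frame of tub between 0 and 0.08 m and x of chip5 in the frame of tub between -0.085 and 0.085 m and y of chip5 in the frame of tub between -0.09 and 0.09 m and z of chip5 in the frame of tub between 0 and 0.08 m and x of chip6 in the frame of tub between -0.085 and 0.085 m and y of chip6 in the frame of tub between -0.09 and 0.09 m and z of chip6 in the frame of tub between 0 and 0.08 m), for 0.2 s.
2. the beaker that held the chips is upside down on a peg, rim on the board (angle between chip_beaker's own z axis and vertical above 3.02 rad and ((horizontal distance between chip_beaker_mouth and peg0 below 0.016 m and distance between chip_beaker_mouth and peg0 below 0.018 m) or (horizontal distance between chip_beaker_mouth and peg1 below 0.016 m and distance between chip_beaker_mouth and peg1 below 0.018 m) or (horizontal distance between chip_beaker_mouth and peg2 below 0.016 m and distance between chip_beaker_mouth and peg2 below 0.018 m))), for 0.2 s.
At the end, for the whole second after the job is handed in: every chip lies inside the tub; every beaker present is upside down (axis within 7 degrees of vertical) over a peg, its mouth centre within 16 mm of the peg's axis and within 18 mm of the peg's foot (rim on the board), released and at rest (all of step 1 and all of step 2 and linear speed of each of chip_beaker, beaker_a, beaker_b below 0.02 m/s and angle between each of beaker_a, beaker_b's own z axis and vertical above 3.02 rad and ((horizontal distance between beaker_a_mouth and peg0 below 0.016 m and distance between beaker_a_mouth and peg0 below 0.018 m) or (horizontal distance between beaker_a_mouth and peg1 below 0.016 m and distance between beaker_a_mouth and peg1 below 0.018 m) or (horizontal distance between beaker_a_mouth and peg2 below 0.016 m and distance between beaker_a_mouth and peg2 below 0.018 m)) and ((horizontal distance between beaker_b_mouth and peg0 below 0.016 m and distance between beaker_b_mouth and peg0 below 0.018 m) or (horizontal distance between beaker_b_mouth and peg1 below 0.016 m and distance between beaker_b_mouth and peg1 below 0.018 m) or (horizontal distance between beaker_b_mouth and peg2 below 0.016 m and distance between beaker_b_mouth and peg2 below 0.018 m))); the robot touches nothing.
It fails at once if a bystander was moved by more than 4 cm (distance of any of riffler, jar from where it was at the start of the episode above 0.04 m).
Of beaker_a, beaker_b only 1 to 2 are there at a start; the rules pass over those that are not, and their reading is None.
Of chip4, chip5, chip6 only 1 to 3 are there at a start; the rules pass over those that are not, and their reading is None.
At some moment in a run one of beaker_a, beaker_b may be knocked a few centimetres aside while the robot is not near it.
It also fails if it takes over 210 s, if anything falls off the work surface, if the arm or the gripper's body presses on something with over 40 N, if the wrist force passes 120 N, or if a joint passes its speed limit or range.

## Working session

There is one attempt and no reset: what is moved stays moved. The work goes in short steps, each a Python script; the robot and the scene stay as the last script left them, time stands still between calls to the robot, and variables do not carry over. Pictures are saved under pics/ and viewed, at most 14 in all, crops included, and the job is handed in when it is done.

```bash
ls; mkdir -p pics; python3 - <<'E'
from rig import arm
import cv2
for n in ("scene","side","wrist"):
    c=arm.get_calibration(n); print(n,c)
    cv2.imwrite(f"pics/{n}0.png",arm.snapshot(n)[:,:,::-1])
print(arm.grip_depth,arm.current_t())
E
```

```text
pics
scene {'intrinsics': array([[434.70926842,   0.        , 320.66620974],
       [  0.        , 434.70926842, 197.52001861],
       [  0.        ,   0.        ,   1.        ]]), 'k1': -0.06708841983407342, 'cam_to_world': array([[ 0.22172443,  0.64359771, -0.73254369,  1.43263569],
       [ 0.97492767, -0.1608184 ,  0.15379687, -0.21200057],
       [-0.01882319, -0.74827764, -0.66311859,  0.90583096],
       [ 0.        ,  0.        ,  0.        ,  1.        ]])}
side {'intrinsics': array([[473.28360487,   0.        , 312.81072146],
       [  0.        , 473.28360487, 197.24344925],
       [  0.        ,   0.        ,   1.        ]]), 'k1': -0.01067859763010405, 'cam_to_world': array([[-9.99554176e-01, -2.38362347e-02,  1.79800799e-02,
         4.80452052e-01],
       [-2.98410379e-02,  7.77775394e-01, -6.27833537e-01,
         7.62187327e-01],
       [ 9.80723825e-04, -6.28090178e-01, -7.78139941e-01,
         1.04302692e+00],
       [ 0.00000000e+00,  0.00000000e+00,  0.00000000e+00,
         1.00000000e+00]])}
wrist {'intrinsics': array([[305.76191668,   0.        , 321.64431063],
       [  0.        , 305.76191668, 201.37280518],
       [  0.        ,   0.        ,   1.        ]]), 'k1': -0.008870479595866882, 'cam_to_world': array([[ 9.99997780e-01,  6.43312428e-05, -2.10609552e-03,
         6.24776273e-01],
       [-4.69315314e-04, -9.67624819e-01, -2.52392531e-01,
         7.07969526e-02],
       [-2.05414702e-03,  2.52392959e-01, -9.67622641e-01,
         3.82832834e-01],
       [ 0.00000000e+00,  0.00000000e+00,  0.00000000e+00,
         1.00000000e+00]])}
0.0188 0.15
```

View pics/scene0.png

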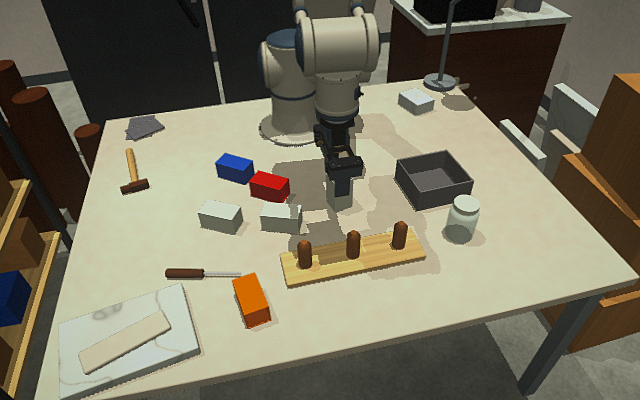

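View pics/side0.png

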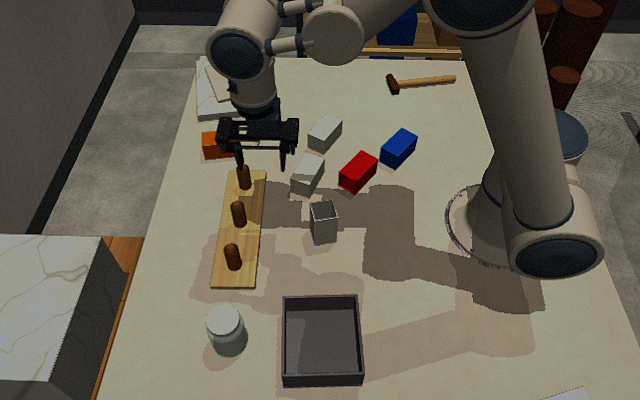

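The scene view shows the two white beakers lying at about (220,217) and (281,218), the rack pegs at (305,255), (353,245) and (400,235), the tub at (433,180) and the jar at (462,220). The chip beaker is behind the gripper at (340,190). In the side view the chip beaker stands at (323,222), and the other two are at (325,132) and (308,174).

```bash
cat > h.py <<'E'
import numpy as np, cv2
from rig import arm
def ray(c,uv):
    K=c["intrinsics"]; d=np.linalg.solve(K,[uv[0],uv[1],1.])[:2]; u=d.copy()
    for _ in range(10): u=d/(1+c["k1"]*(u@u))
    T=c["cam_to_world"]; return T[:3,3],T[:3,:3]@np.array([*u,1.])
def onz(c,uv,z):
    o,d=ray(c,uv); return o+d*(z-o[2])/d[2]
def tri(obs):
    A=np.zeros((3,3));b=np.zeros(3);L=[]
    for c,uv in obs:
        o,d=ray(c,uv);d=d/np.linalg.norm(d);P=np.eye(3)-np.outer(d,d);A+=P;b+=P@o;L.append((P,o))
    p=np.linalg.solve(A,b); return p,max(np.linalg.norm(P@(p-o)) for P,o in L)
def proj(c,p):
    T=c["cam_to_world"];q=T[:3,:3].T@(np.asarray(p)-T[:3,3]);s=q[:2]/q[2];s=s*(1+c["k1"]*(s@s))
    return c["intrinsics"][:2,:2]@s+c["intrinsics"][:2,2]
def shot(n,name=None):
    c=arm.get_calibration(n);im=arm.snapshot(n)
    if name: cv2.imwrite(f"pics/{name}.png",im[:,:,::-1])
    return c,im
def down(yaw):  # tool x axis at yaw deg, pointing down
    a=np.radians(yaw);return np.array([[np.cos(a),np.sin(a),0],[np.sin(a),-np.cos(a),0],[0,0,-1.]])
E
python3 - <<'E'
from h import *
np.set_printoptions(precision=3,suppress=True)
s=arm.get_calibration("scene");d=arm.get_calibration("side")
for n,uv,z in [("b1",(220,217),.05),("b2",(281,218),.05),("far",(416,101),.05),("peg",(305,243),.1),("peg",(353,234),.1),("peg",(400,224),.1),("tub",(433,185),.03),("jar",(466,200),.12),("riff",(203,273),.01),("red",(270,186),.05)]: print(n,onz(s,uv,z))
for n,uv,z in [("chip",(323,208),.11),("b",(325,132),.05),("b",(308,174),.05),("peg",(243,168),.1),("peg",(238,205),.1),("peg",(232,247),.1),("tub",(322,338),.03),("jar",(225,320),.12)]: print(n,onz(d,uv,z))
print(arm.current_tool_rot())
E
```

```text
b1 [ 0.499 -0.311  0.05 ]
b2 [ 0.545 -0.142  0.05 ]
far [0.016 0.481 0.05 ]
peg [ 0.7   -0.101  0.1  ]
peg [0.699 0.024 0.1  ]
peg [0.694 0.153 0.1  ]
tub [0.493 0.346 0.03 ]
jar [0.67  0.349 0.12 ]
riff [ 0.66  -0.371  0.01 ]
red [ 0.397 -0.153  0.05 ]
chip [0.476 0.043 0.11 ]
b [ 0.474 -0.294  0.05 ]
b [ 0.519 -0.122  0.05 ]
peg [ 0.693 -0.094  0.1  ]
peg [0.69  0.032 0.1  ]
peg [0.688 0.158 0.1  ]
tub [0.471 0.346 0.03 ]
jar [0.674 0.35  0.12 ]
[[ 0.     1.    -0.001]
 [ 1.    -0.     0.   ]
 [ 0.    -0.001 -1.   ]]
```

View pics/wrist0.png

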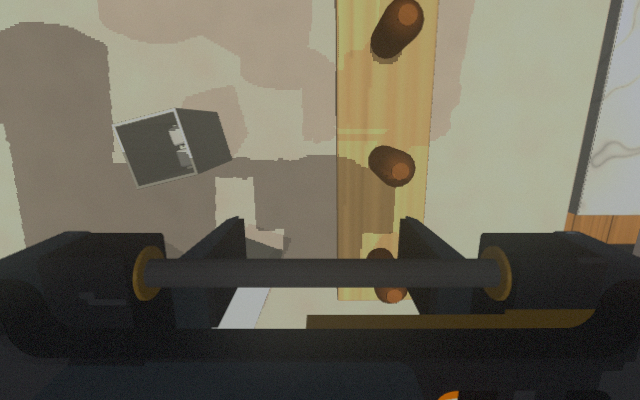

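The wrist view shows the chip beaker standing open at (165,145) with chips inside, rack pegs at (405,12), (400,170) and (390,290), and the gripper across the bottom.

```bash
python3 - <<'E'
from h import *
import pickle
V={}
for n,p,y in [("A1",(.50,-.10,.30),-90),("A2",(.56,-.18,.32),-90),("B1",(.52,-.08,.32),90),("B2",(.58,.0,.34),90),("C1",(.50,.2,.32),90)]:
    try: arm.move_to(p,down(y))
    except arm.Unreachable: print(n,"unreach"); continue
    V[n]=shot("wrist",n)
    print(n,arm.current_joint_positions())
    if n=="A1": V["sceneA"]=shot("scene")
    if n=="C1": V["sceneC"]=shot("scene","sceneC");V["sideC"]=shot("side","sideC")
pickle.dump(V,open("V.pkl","wb"))
g=[cv2.resize(V[k][1][:,:,::-1],(400,250)) for k in ("A1","A2","B1","C1") if k in V]
cv2.imwrite("pics/m1.png",np.vstack([np.hstack(g[:2]),np.hstack(g[2:4])]))
print(arm.current_t())
E
```

```text
A1 [-1.80138436e+01  1.43618400e+01  8.55258078e+01 -8.17537977e-04
  8.01171562e+01  1.61951881e+02]
A2 [-2.36309693e+01  2.05466423e+01  7.32686506e+01  1.08364964e-02
  8.62445221e+01  1.56372337e+02]
B1 [-1.52540499e+01  1.49625096e+01  8.15134190e+01 -3.10658452e-03
  8.35246585e+01 -1.52245763e+01]
B2 [-5.89395305e+00  1.91537327e+01  7.23590369e+01 -1.43950021e-02
  8.85220136e+01 -5.90754253e+00]
C1 [ 1.52991967e+01  1.60791268e+01  7.98879772e+01 -2.37566998e-02
  8.40064144e+01  1.53873885e+01]
7.625
```

View pics/m1.png

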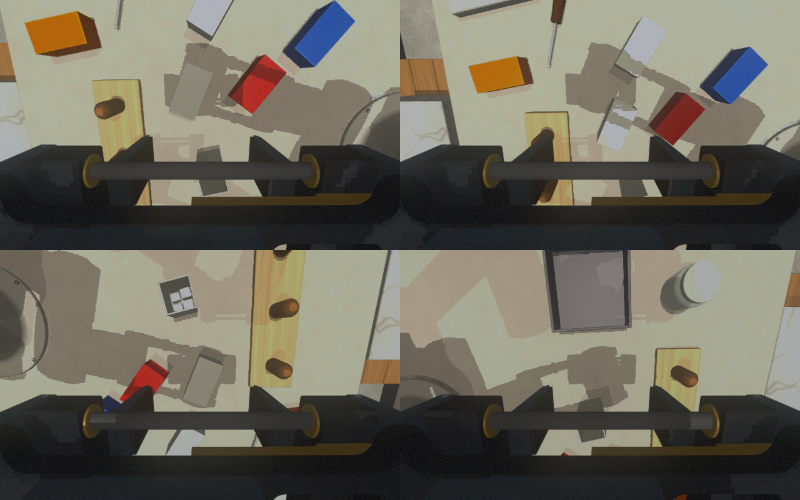

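The montage shows the chip beaker open with 4–5 visible chips (B1, about (178,295)). The lying beakers are at (640,48) and (617,122) in A2; which ends are open is not clear yet. The tub and jar are clear in C1.

```bash
python3 - <<'E'
import pickle
from h import *
V=pickle.load(open("V.pkl","rb"))
def cr(k,x,y,w=160,h=120): 
    return cv2.resize(V[k][1][max(y,0):y+h,x:x+w,::-1],(400,300),interpolation=cv2.INTER_CUBIC)
g=[cr("A2",300,10,220,165)*1,cr("sceneC",190,150),cr("sideC",270,100),cr("B1",250,110)]
cv2.imwrite("pics/m2.png",np.clip(np.vstack([np.hstack(g[:2]),np.hstack(g[2:4])])*1.3,0,255).astype(np.uint8))
E
```

```text
(no output)
```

View pics/m2.png

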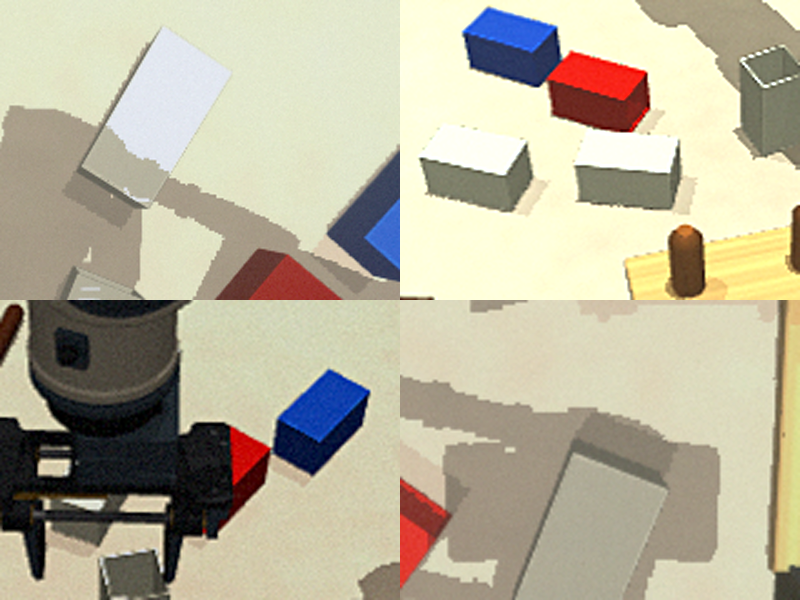

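The closed and open ends of the lying beakers are not clear from here, so I'll take tilted wrist views looking from -y and from +y.

```bash
cat >> h.py <<'E'
def rx(a): return cv2.Rodrigues(np.array([np.radians(a),0,0.]))[0]
def rv(axis,a): return cv2.Rodrigues(np.asarray(axis,float)*np.radians(a))[0]
E
python3 - <<'E'
from h import *
import pickle
V=pickle.load(open("V.pkl","rb"))
for n,ps,R in [("D1",[(.5,-.02,.33),(.5,.03,.33),(.55,.05,.36)],rx(-45)@down(-90)),("E1",[(.5,-.5,.27),(.5,-.45,.3),(.52,-.42,.3)],rx(45)@down(90)),]:
    for p in ps:
        try: arm.move_to(p,R)
        except arm.Unreachable: print(n,p,"unreach"); continue
        V[n]=shot("wrist",n); print(n,p); 
        if n=="E1": V["sideE"]=shot("side","sideE"); V["sceneE"]=shot("scene")
        break
pickle.dump(V,open("V.pkl","wb"))
g=[cv2.resize(V[k][1][:,:,::-1],(400,250)) for k in ("D1","E1","sideE","sceneE") if k in V]
cv2.imwrite("pics/m3.png",np.vstack([np.hstack(g[:2]),np.hstack(g[2:4])]))
print(arm.current_t())
E
```

```text
D1 (0.5, -0.02, 0.33)
E1 (0.5, -0.5, 0.27)
12.3917
```

View pics/m3.png

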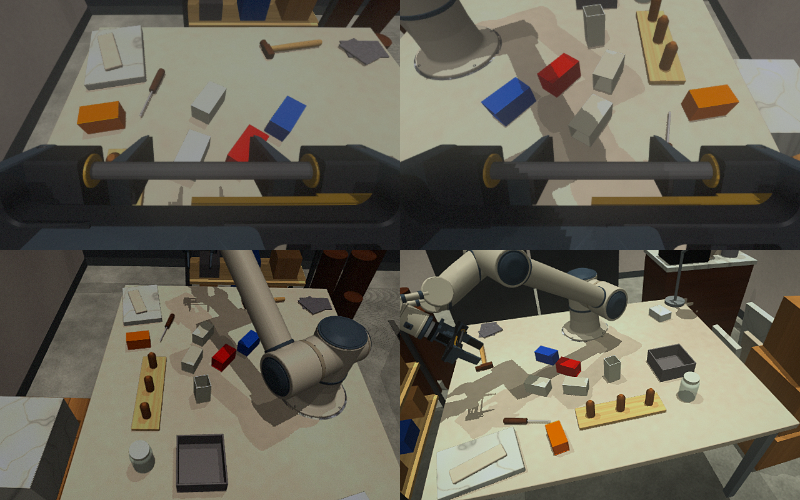

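E1 now shows the -y ends of both beakers, at about (605,85) and (585,130) in the montage. I'll crop in on those.

```bash
python3 - <<'E'
import pickle
from h import *
V=pickle.load(open("V.pkl","rb"))
g=[cv2.resize(V["E1"][1][70:250,240:400,::-1],(400,450),interpolation=cv2.INTER_CUBIC),cv2.resize(V["D1"][1][120:300,260:420,::-1],(400,450),interpolation=cv2.INTER_CUBIC)]
im=np.hstack(g).astype(float);cv2.imwrite("pics/m4.png",np.clip(im*1.4,0,255).astype(np.uint8))
E
```

```text
(no output)
```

View pics/m4.png

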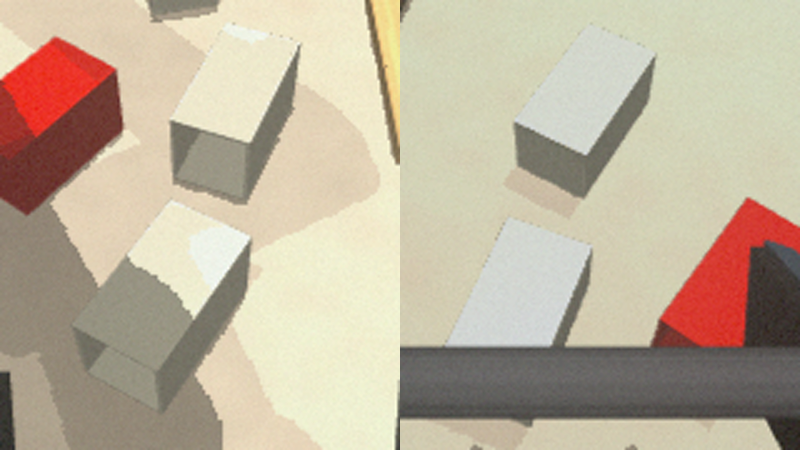

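Both lying beakers are open at their -y ends: in the left crop the mouths are at about (210,160) and (120,370). Next I'll triangulate corners, seeded by hand and refined with subpixel corner finding.

```bash
cat >> h.py <<'E'
def sub(im,uv,w=4):
    g=cv2.GaussianBlur(cv2.cvtColor(im,cv2.COLOR_RGB2GRAY),(3,3),0)
    q=cv2.cornerSubPix(g,np.array([[uv]],np.float32),(w,w),(-1,-1),(3,30,.01))[0,0]
    return q if np.linalg.norm(q-uv)<w else None
def refine(V,seed,z,keys,w=4,n=2,tol=.006):
    """seed=(key,uv) at guess height z -> triangulated corner, worst ray miss, views used"""
    p=onz(V[seed[0]][0],seed[1],z)
    for _ in range(n):
        obs=[]
        for k in keys:
            c,im=V[k];u=proj(c,p)
            if not(8<u[0]<632 and 8<u[1]<392): continue
            q=sub(im,u,w)
            if q is not None: obs.append((k,q))
        while len(obs)>1:
            P,r=tri([(V[k][0],q) for k,q in obs])
            e=[np.linalg.norm(proj(V[k][0],P)-q) for k,q in obs]
            if max(e)<2.5 or len(obs)==2: break
            obs.pop(int(np.argmax(e)))
        if len(obs)<2: return p,None,[]
        p=P
    return p,r,[k for k,_ in obs]
E
python3 - <<'E'
from h import *
import pickle
np.set_printoptions(precision=4,suppress=True)
V=pickle.load(open("V.pkl","rb"));V["W0"]=(arm.get_calibration("wrist"),cv2.imread("pics/wrist0.png")[:,:,::-1].copy())
V["W0"][0]["cam_to_world"]=np.array([[.99999778,6.43312428e-05,-2.10609552e-03,.624776273],[-4.69315314e-04,-.967624819,-.252392531,.0707969526],[-2.05414702e-03,.252392959,-.967622641,.382832834],[0,0,0,1]])
pickle.dump(V,open("V.pkl","wb"))
e=lambda x,y:("E1",(240+x/2.5,70+y/2.5))
for n,S,z,K in [("chip",[("W0",p) for p in [(113,125),(176,108),(197,173),(138,187)]],.11,["W0","B1","B2","sideE","sceneE","sceneC"]),
 ("b2",[e(170,120),e(255,145),e(300,43),e(225,22)],.06,["E1","A1","B1","A2","sceneC","sideE","sceneE"]),
 ("b1",[e(73,328),e(162,370),e(250,237),e(172,200)],.06,["E1","A2","D1","sceneC","sideE","sceneE"])]:
    P=[]
    for s in S:
        p,r,k=refine(V,s,z,K);P.append(p);print(n,p,r,k,"seed",onz(V[s[0]][0],s[1],z))
    P=np.array(P);print("  sides",np.linalg.norm(P-np.roll(P,-1,0),axis=1),"centre",P.mean(0))
# pegs: tips
for s in [("W0",(407,12)),("W0",(400,171)),("W0",(391,296))]:
    print("peg",onz(V[s[0]][0],s[1],.103))
E
```

```text
chip [0.4423 0.0657 0.1095] 0.00387638793299937 ['W0', 'B1', 'B2', 'sideE', 'sceneE', 'sceneC'] seed [0.4425 0.0684 0.11  ]
chip [0.4969 0.0806 0.1076] 0.002160588198548694 ['W0', 'B1', 'B2', 'sideE', 'sceneE', 'sceneC'] seed [0.4994 0.0823 0.11  ]
chip [0.5091 0.0259 0.109 ] 0.00353167763616073 ['W0', 'B1', 'B2', 'sideE', 'sceneE', 'sceneC'] seed [0.5117 0.0261 0.11  ]
chip [0.4562 0.0128 0.1076] 0.0029716676437050705 ['W0', 'B1', 'B2', 'sideE', 'sceneE', 'sceneC'] seed [0.4561 0.0132 0.11  ]
  sides [0.0566 0.0561 0.0545 0.0547] centre [0.4761 0.0463 0.1084]
b2 [ 0.4778 -0.1821  0.0638] 0.0029006051905574185 ['E1', 'A2', 'sceneC', 'sideE', 'sceneE'] seed [ 0.4768 -0.1816  0.06  ]
b2 [ 0.5321 -0.2017  0.0611] 0.0017382325883416063 ['E1', 'A1', 'B1', 'sceneC', 'sceneE'] seed [ 0.5343 -0.2046  0.06  ]
b2 [ 0.5698 -0.0997  0.0571] 0.0018292331705355449 ['E1', 'A1', 'B1', 'A2', 'sceneC', 'sideE', 'sceneE'] seed [ 0.5707 -0.1029  0.06  ]
b2 [ 0.5152 -0.0775  0.056 ] 0.0017282768631300875 ['E1', 'A1', 'B1', 'A2', 'sceneC', 'sideE', 'sceneE'] seed [ 0.5157 -0.0795  0.06  ]
  sides [0.0578 0.1088 0.059  0.1114] centre [ 0.5237 -0.1402  0.0595]
b1 [ 0.4229 -0.3443  0.0561] 0.006298843022358224 ['E1', 'A2', 'D1', 'sceneC', 'sideE', 'sceneE'] seed [ 0.425  -0.3469  0.06  ]
b1 [ 0.4743 -0.3732  0.0583] 0.0018790807496525059 ['E1', 'A2', 'D1', 'sceneC', 'sideE', 'sceneE'] seed [ 0.4771 -0.374   0.06  ]
b1 [ 0.5286 -0.2792  0.0581] 0.001443906590455074 ['E1', 'A2', 'D1', 'sceneC', 'sideE', 'sceneE'] seed [ 0.5288 -0.2814  0.06  ]
b1 [ 0.4779 -0.2496  0.058 ] 0.0010879200130186268 ['E1', 'A2', 'D1', 'sceneC', 'sideE', 'sceneE'] seed [ 0.4798 -0.2521  0.06  ]
  sides [0.059  0.1086 0.0588 0.1095] centre [ 0.4759 -0.3116  0.0576]
peg [0.694  0.1577 0.103 ]
peg [0.6964 0.0268 0.103 ]
peg [ 0.6955 -0.1029  0.103 ]
```

```bash
python3 - <<'E'
from h import *
import pickle
np.set_printoptions(precision=4,suppress=True)
V=pickle.load(open("V.pkl","rb"))
guess=[(.694,.1577),(.6955,.027),(.6955,-.102)]
obs=[[],[],[]]
for k in ["sceneE","sceneC","sideE","W0","B2","A2","C1"]:
    c,im=V[k];hsv=cv2.cvtColor(im,cv2.COLOR_RGB2HSV)
    m=((hsv[...,0]<14)&(hsv[...,1]>110)&(hsv[...,2]>25)&(hsv[...,2]<190)).astype(np.uint8)
    m=cv2.morphologyEx(m,cv2.MORPH_OPEN,np.ones((3,3)))
    n,L,st,ce=cv2.connectedComponentsWithStats(m)
    for i,g in enumerate(guess):
        u=proj(c,(*g,.06));a=proj(c,(*g,.02));b=proj(c,(*g,.1))
        if min(a.min(),b.min())<25 or max(a[1],b[1])>230 and k[0]!="s": continue
        for j in range(1,n):
            if np.linalg.norm(ce[j]-u)<12 and st[j,4]>60: obs[i].append((k,ce[j],st[j,4]))
for i in range(3):
    p,r=tri([(V[k][0],q) for k,q,_ in obs[i]])
    print(i,p,r,[(k,int(a),(q-proj(V[k][0],p)).round(1)) for k,q,a in obs[i]])
print("tub")
for s in [(544,250),(630,250),(630,328),(553,332)]:
    uv=((s[0]-400)*1.6,(s[1]-250)*1.6); print(onz(V["C1"][0],uv,.075))
for s in [(283,296),(357,295),(362,385),(284,386)]: print(onz(arm.get_calibration("side"),s,.075))
print("board side",[onz(arm.get_calibration("side"),s,.018) for s in [(227,171),(267,171),(257,288),(211,287)]])
E
```

```text
0 [0.4845 0.7507 1.025 ] 1.5519770490155443e-16 [('sideE', 70, array([0., 0.]))]Traceback (most recent call last):
  File "<stdin>", line 18, in <module>
  File "h.py", line 13, in tri
    p=np.linalg.solve(A,b); return p,max(np.linalg.norm(P@(p-o)) for P,o in L)
    r = gufunc(a, b, signature=signature)
    raise LinAlgError("Singular matrix")
numpy.linalg.LinAlgError: Singular matrix
```

```bash
cat > peg.py <<'E'
from h import *
import pickle
np.set_printoptions(precision=4,suppress=True)
V=pickle.load(open("V.pkl","rb"))
guess=[(.694,.1577),(.6955,.027),(.6955,-.102)]
obs=[[],[],[]]
for k in ["sceneE","sceneC","sideE","W0","B2","A2","C1"]:
    c,im=V[k];hsv=cv2.cvtColor(im,cv2.COLOR_RGB2HSV).astype(int)
    if k in("sceneE","sideE","B2"): print(k,[hsv[tuple(proj(c,(*guess[1],z)).astype(int)[::-1])] for z in (.04,.07,.1)])
    m=((hsv[...,0]<13)&(hsv[...,1]>100)&(hsv[...,2]<170)).astype(np.uint8)
    m=cv2.morphologyEx(m,cv2.MORPH_OPEN,np.ones((2,2)))
    n,L,st,ce=cv2.connectedComponentsWithStats(m)
    for i,g in enumerate(guess):
        P=np.array([proj(c,(*g,z)) for z in (.02,.06,.1)])
        if P.min()<25 or (k[0]!="s" and P[:,1].max()>230): continue
        d=[(np.linalg.norm(ce[j]-P[1]),j) for j in range(1,n) if st[j,4]>60]
        if d and min(d)[0]<15: j=min(d)[1]; obs[i].append((k,ce[j],st[j,4]))
for i in range(3):
    print(i,[(k,q,a) for k,q,a in obs[i]][:0])
    if len(obs[i])<2: print(obs[i]);continue
    p,r=tri([(V[k][0],q) for k,q,_ in obs[i]])
    print(i,p,r,[(k,int(a),(q-proj(V[k][0],p)).round(1)) for k,q,a in obs[i]])
print("tub")
for s in [(544,250),(630,250),(630,328),(553,332)]:
    uv=((s[0]-400)*1.6,(s[1]-250)*1.6); print(onz(V["C1"][0],uv,.075))
for s in [(283,296),(357,295),(362,385),(284,386)]: print(onz(arm.get_calibration("side"),s,.075))
print("board side",[onz(arm.get_calibration("side"),s,.018) for s in [(227,171),(267,171),(257,288),(211,287)]])
E
python3 peg.py
```

```text
sceneE [array([ 14, 143,  75]), array([ 14, 164,  81]), array([ 14, 190, 157])]
sideE [array([ 16, 242,  40]), array([ 11, 197,  48]), array([ 12, 221, 106])]
B2 [array([ 17, 132,  83]), array([ 14, 138, 100]), array([ 14, 159, 144])]
0 []
[('sideE', array([233.5128, 264.2051]), np.int32(78))]
1 []
[]
2 []
[]
tub
[0.391  0.4114 0.075 ]
[0.5561 0.4111 0.075 ]
[0.5614 0.2655 0.075 ]
[0.3986 0.2575 0.075 ]
[0.5614 0.2687 0.075 ]
[0.3948 0.2612 0.075 ]
[0.3904 0.459  0.075 ]
[0.5457 0.4656 0.075 ]
board side [array([ 0.757 , -0.1554,  0.018 ]), array([ 0.6405, -0.159 ,  0.018 ]), array([0.6302, 0.2204, 0.018 ]), array([0.7416, 0.2211, 0.018 ])]
```

```bash
sed -i 's/(hsv\[...,0\]<13)&(hsv\[...,1\]>100)&(hsv\[...,2\]<170)/(hsv[...,0]<18)\&(hsv[...,1]>115)\&(hsv[...,2]<165)/' peg.py; python3 peg.py | grep -v '^tub\|^\[' | head -12
```

```text
sceneE [array([ 14, 143,  75]), array([ 14, 164,  81]), array([ 14, 190, 157])]
sideE [array([ 16, 242,  40]), array([ 11, 197,  48]), array([ 12, 221, 106])]
B2 [array([ 17, 132,  83]), array([ 14, 138, 100]), array([ 14, 159, 144])]
0 []
0 [0.7006 0.156  0.062 ] 0.012239282234679544 [('sceneE', 332, array([-0.4,  0.6])), ('sceneC', 335, array([-0.5,  0.5])), ('sideE', 345, array([4.2, 2.9])), ('B2', 510, array([ 2.3, -4.8])), ('C1', 367, array([5.8, 6. ]))]
1 []
1 [0.7003 0.026  0.0556] 0.00795111763592201 [('sceneE', 339, array([ 0.4, -0.2])), ('sceneC', 344, array([ 0.4, -0.3])), ('sideE', 326, array([2.6, 1.7])), ('W0', 1199, array([0.7, 1.5])), ('B2', 413, array([4.4, 2.6]))]
2 []
2 [ 0.6966 -0.102   0.0493] 0.0012560755912442282 [('sceneE', 340, array([0.2, 0.1])), ('sceneC', 350, array([0.1, 0.2])), ('sideE', 305, array([ 0.3, -0.3]))]
board side [array([ 0.757 , -0.1554,  0.018 ]), array([ 0.6405, -0.159 ,  0.018 ]), array([0.6302, 0.2204, 0.018 ]), array([0.7416, 0.2211, 0.018 ])]
```

```bash
python3 - <<'E'
from h import *
import pickle
V=pickle.load(open("V.pkl","rb"))
for n,p,y in [("R1",(.58,-.03,.36),0),("R2",(.60,.1,.33),0)]:
    arm.move_to(p,down(y)); V[n]=shot("wrist",n)
pickle.dump(V,open("V.pkl","wb"))
cv2.imwrite("pics/m5.png",np.vstack([V[k][1][0:260,:,::-1] for k in ("R1","R2")]))
print(arm.current_joint_positions(),arm.current_t())
E
```

```text
[ 3.80020908e+00  2.20548333e+01  6.93290446e+01 -1.54912614e-02
  8.86248624e+01  9.38095040e+01] 15.075
```

View pics/m5.png

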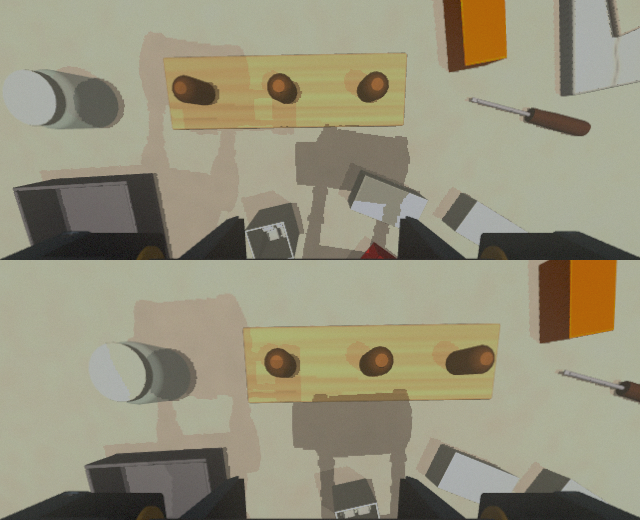

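R1 shows the peg tips at (181,87), (279,85) and (376,83). R2, with its lower half offset by 260, shows them at (276,101), (380,99) and (487,97). The jar, tub and riffler are clear of the rack.

```bash
python3 - <<'E'
from h import *
import pickle
np.set_printoptions(precision=4,suppress=True)
V=pickle.load(open("V.pkl","rb"))
a=V["R1"][0];b=V["R2"][0]
for n,u,v in [("p0",(181,87),(276,101)),("p1",(279,85),(380,99)),("p2",(376,83),(487,97)),("c",(165,57),(244,67)),("c",(407,53),(500,63)),("c",(404,125),(494,138)),("c",(172,129),(250,142))]:
    z=.103 if n[0]=="p" else .018
    print(n,*tri([(a,u),(b,v)]),onz(a,u,z)[:2],onz(b,v,z)[:2])
# IK exploration
def R45(h,al,flip=1):
    """tool pointing horizontally along unit h, al deg down; tool y horizontal (sign flip)"""
    h=np.array([*h,0.]);t=h*np.cos(np.radians(al))+np.array([0,0,-np.sin(np.radians(al))])
    y=flip*np.cross([0,0,1.],h);return np.c_[np.cross(y,t),y,t]
c=np.array([.476,.0463])
for yaw in (15,105,-75):
  for al in (30,45,60):
    h=np.array([np.cos(np.radians(yaw)),np.sin(np.radians(yaw))])
    for f in(1,-1):
      R=R45(h,al,f);q=arm.solve_ik(np.array([*c,.07])+R[:,2]*.0188,R); print("chip",yaw,al,f,None if q is None else np.round(q))
for py in (.157,.027,-.102):
  for yaw in (0,20,-20,45,-45):
   for al in (30,45,60):
    h=np.array([np.cos(np.radians(yaw)),np.sin(np.radians(yaw))]); o=[]
    for f in(1,-1):
      for z in(.1,.2):
        R=R45(h,al,f);q=arm.solve_ik(np.array([.695,py,z])+R[:,2]*.0188,R);o.append(q is not None)
    print("peg",py,yaw,al,o)
E
```

```text
p0 [0.6958 0.1572 0.0961] 8.474901075670676e-05 [0.6951 0.1542] [0.6953 0.1562]
p1 [0.6983 0.0263 0.0939] 6.693461653584771e-06 [0.6973 0.0251] [0.6977 0.028 ]
p2 [ 0.6996 -0.1012  0.1085] 0.00041900204624265014 [ 0.6998 -0.102 ] [ 0.7004 -0.1041]
c [0.7496 0.2156 0.0079] 7.299382138036438e-05 [0.7478 0.2108] [0.7479 0.2132]
c [ 0.7546 -0.1636  0.0127] 0.0004386908036680646 [ 0.753  -0.1622] [ 0.7541 -0.1608]
c [ 0.6462 -0.1628  0.0255] 0.0006794519466893862 [ 0.6454 -0.1647] [ 0.6465 -0.1671]
c [0.6401 0.2087 0.0271] 0.0004924132888129813 [0.6395 0.2131] [0.64   0.2107]
chip 15 30 1 None
chip 15 30 -1 None
chip 15 45 1 [-17.  49. 145. 153.  57.  81.]
chip 15 45 -1 [-17.  49. 145. 153.  57. -99.]
chip 15 60 1 [-10.  32. 132. 133.  17. 113.]
chip 15 60 -1 [-10.  32. 132. 133.  17. -67.]
chip 105 30 1 [-29.  52.  93.  39.  86. 114.]
chip 105 30 -1 [-29.  52.  93.  39.  86. -66.]
chip 105 45 1 [-25.  45.  97.  34.  74. 120.]
chip 105 45 -1 [-25.  45.  97.  34.  74. -60.]
chip 105 60 1 [-19.  38. 101.  28.  62. 128.]
chip 105 60 -1 [-19.  38. 101.  28.  62. -52.]
chip -75 30 1 [ 32.  51.
[... 1472 characters left out ...]
rue, False, True]
peg 0.027 -45 60 [True, True, True, True]
peg -0.102 0 30 [True, True, True, True]
peg -0.102 0 45 [True, False, True, True]
peg -0.102 0 60 [True, True, True, True]
peg -0.102 20 30 [True, True, True, True]
peg -0.102 20 45 [True, True, True, True]
peg -0.102 20 60 [True, True, True, True]
peg -0.102 -20 30 [True, True, True, True]
peg -0.102 -20 45 [True, False, True, False]
peg -0.102 -20 60 [True, True, True, True]
peg -0.102 45 30 [True, True, True, True]
peg -0.102 45 45 [True, True, True, True]
peg -0.102 45 60 [True, False, True, True]
peg -0.102 -45 30 [True, False, True, False]
peg -0.102 -45 45 [False, True, False, True]
peg -0.102 -45 60 [True, True, True, True]
```

```bash
cat >> h.py <<'E'
PEG=np.array([[.6955,.156,.018],[.6975,.026,.018],[.699,-.103,.018]])
def Rt(h,al,flip=1):
    """tool pointing along horizontal h, al deg down; tool y horizontal"""
    h=np.array([h[0],h[1],0.]);h/=np.linalg.norm(h);t=h*np.cos(np.radians(al))-np.array([0,0,np.sin(np.radians(al))])
    y=flip*np.cross([0,0,1.],h);return np.c_[np.cross(y,t),y,t]
def G(g,R,back=0): return np.asarray(g)+R[:,2]*(arm.grip_depth-back)
def yaw(a): return np.array([np.cos(np.radians(a)),np.sin(np.radians(a))])
def stat(s=""): print(s,"t",round(arm.current_t(),1),"w",round(arm.current_width(),4),"F",np.round(arm.current_force(),1),"gf",round(arm.current_grasp_force(),1),"q",np.round(arm.current_joint_positions()),"tcp",np.round(arm.current_ee_pos(),3))
E
python3 - <<'E'
from h import *
R=Rt(yaw(105),30,1); g=np.array([.476,.0463,.075])
arm.move_to(G(g,R,.15)+[0,0,.05],R); stat("pre")
arm.move_l(G(g,R,.11),R); arm.move_l(G(g,R),R,feed=.1); stat("at")
arm.grip(.05); stat("grip")
arm.move_l(G(g+[0,0,.15],R),R,feed=.12); arm.sleep(.3); stat("lift")
shot("side","s1");shot("scene","c1")
a=cv2.imread("pics/s1.png");b=cv2.imread("pics/c1.png")
cv2.imwrite("pics/m6.png",np.hstack([a[60:360,160:560],b[60:360,160:560]]))
# check pour waypoints
for tub_yaw in (90,):
  for r,e in [(0,-30),(40,-30),(80,-30),(110,-30),(140,-20),(180,-10),(180,10)]:
    for sg in(1,-1):
      T=Rt(yaw(tub_yaw),-e,1); T=T@rv([0,0,1],sg*r); up=T@(np.array([-1,0,0])*0)
      print(r,e,sg,arm.solve_ik(np.array([.476,.36,.2]),T) is not None,end=" ")
E
```

```text
pre t 16.2 w 0.0915 F [0.2 0.6 0.7] gf 0.0 q [-36.  45.  78.  34. 107. 123.] tcp [ 0.506 -0.063  0.191]
at t 18.1 w 0.0911 F [-0.6  1.4  0.2] gf 0.0 q [-29.  52.  93.  39.  86. 115.] tcp [0.472 0.062 0.066]
grip t 18.6 w 0.0603 F [ 0.2 -0.   0.8] gf 29.9 q [-29.  52.  93.  39.  86. 115.] tcp [0.472 0.062 0.066]
lift t 20.4 w 0.0607 F [ 0.1  0.3 -2.5] gf 29.8 q [-29.  38.  91.  39.  99. 125.] tcp [0.472 0.062 0.215]
0 -30 1 True 0 -30 -1 True 40 -30 1 True 40 -30 -1 True 80 -30 1 True 80 -30 -1 True 110 -30 1 True 110 -30 -1 True 140 -20 1 True 140 -20 -1 True 180 -10 1 True 180 -10 -1 True 180 10 1 True 180 10 -1 True
```

View pics/m6.png

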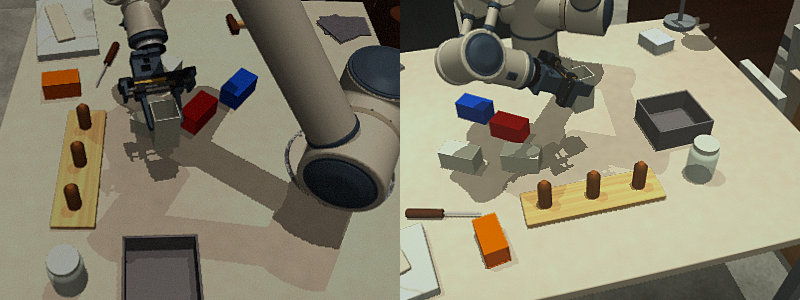

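The beaker is held upright and clear of everything, in the fingers at (165,105) in the left half of the picture. Next, carry it over the tub and pour.

```bash
python3 - <<'E'
from h import *
R0=Rt(yaw(105),30,1); bt=R0.T@[0,0,1.]
def W(mouth,e,r,sg):
    T=Rt(yaw(90),-e,1)@rv([0,0,1],sg*r); b=T@bt
    return G(np.asarray(mouth)-b*.035,T),T,b
m=np.array([.476,.35,.21])
p,T,b=W(m+[0,0,.03],-30,0,1)
arm.move_to(p,T); stat("over")
q6=arm.current_joint_positions()[5]
sg=min((1,-1),key=lambda s:arm.solve_ik(*W(m,-30,30,s)[:2])[5]); print("sg",sg,q6)
for e,r,dz in [(-30,30,0),(-30,60,0),(-30,85,-.01),(-28,105,-.01),(-25,120,-.015),(-20,140,-.03),(-15,160,-.04),(-5,178,-.045),(8,178,-.045)]:
    p,T,b=W(m+[0,0,dz],e,r,sg)
    arm.move_to(p,T); arm.sleep(.1); print(e,r,b.round(2),np.round(arm.current_force(),1),np.round(arm.current_joint_positions()))
arm.sleep(1); stat("poured")
shot("scene","c2");shot("side","s2")
a=cv2.imread("pics/s2.png");b=cv2.imread("pics/c2.png")
cv2.imwrite("pics/m7.png",np.hstack([a[100:400,200:600],b[60:360,240:640]]))
E
```

```text
over t 21.6 w 0.0603 F [ 0.3  0.2 -2.2] gf 29.8 q [  0.  34. 108.  71.  67. 131.] tcp [0.477 0.366 0.196]
sg -1 131.3612785046084
-30 30 [-0.43 -0.06  0.9 ] [ 0.9  0.6 -2.9] [  0.  38. 107.  72.  66.  99.]
-30 60 [-0.75 -0.22  0.63] [ 0.  -0.5 -2.3] [  1.  37. 105.  71.  66.  72.]
-30 85 [-0.86 -0.4   0.32] [-0.2  0.9 -2.4] [  2.  37. 104.  71.  66.  48.]
-28 105 [-0.84 -0.55  0.04] [-0.1  0.7 -2.6] [  2.  37. 104.  73.  67.  27.]
-25 120 [-0.75 -0.64 -0.18] [ 0.4  0.4 -2.1] [  1.  39. 105.  75.  69.   9.]
-20 140 [-0.56 -0.7  -0.45] [-0.5 -0.3 -2.6] [  0.  42. 107.  79.  73. -17.]
-15 160 [-0.3  -0.69 -0.66] [-0.2 -0.1 -1.4] [ -1.  45. 109.  82.  77. -43.]
-5 178 [-0.03 -0.57 -0.82] [ 0.6 -0.2 -0.3] [ -3.  52. 110.  86.  86. -70.]
8 178 [-0.03 -0.37 -0.93] [-0.1 -0.9 -0.9] [ -3.  60. 109.  88.  98. -77.]
poured t 28.0 w 0.0602 F [-0.6 -0.4 -1.4] gf 30.0 q [ -3.  60. 109.  88.  98. -77.] tcp [0.477 0.382 0.2  ]
```

View pics/m7.png

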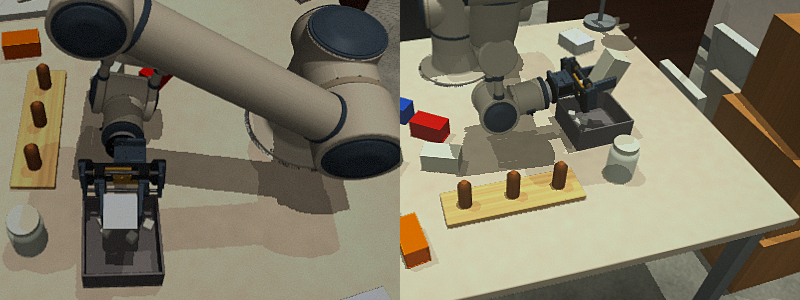

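The side view shows the beaker inverted over the tub with chips on the tub floor around (105,225)–(150,225). The wrist force went from -2.3 N to about -0.9 N, so the beaker looks empty. Next I'll lay it on the bench, mouth to -y, and look again.

```bash
python3 - <<'E'
from h import *
import pickle
bt=Rt(yaw(105),30,1).T@[0,0,1.]
R=Rt(yaw(90),60,-1); print((R@bt).round(2))
g=np.array([.47,.08,.0325])   # 20 mm from beaker centre towards mouth
arm.move_l(arm.current_ee_pos()+[0,-.02,.06],feed=.12)
arm.move_to(G(g+[0,0,.15],R),R); stat("above")
arm.move_l(G(g+[0,0,.02],R),R,feed=.12); arm.move_l(G(g,R),R,feed=.04); stat("laid")
arm.grip(.09); stat("open")
arm.move_l(G(g,R,.10),R,feed=.12)
arm.move_to((.5,.2,.34),down(90)); T=shot("wrist","tub1")
arm.move_to((.52,-.08,.34),down(90)); V={"N1":shot("wrist","N1"),"sceneN":shot("scene","sceneN"),"sideN":shot("side","sideN"),"T":T}
arm.move_to((.50,.02,.30),rx(-30)@down(-90)) ; V["N3"]=shot("wrist","N3")
pickle.dump(V,open("V2.pkl","wb"));stat()
g=[V["T"][1][0:230,:,::-1],V["N1"][1][0:230,:,::-1]]
cv2.imwrite("pics/m8.png",np.vstack(g))
E
```

```text
[-0. -1. -0.]
above t 29.8 w 0.0601 F [ 0.5 -0.1 -0.9] gf 30.0 q [-18.  24. 104.  32.  66. -34.] tcp [0.469 0.091 0.166]
laid t 31.7 w 0.06 F [-0.4  0.  -0.5] gf 30.0 q [-18.  40. 110.  40.  48. -50.] tcp [0.47  0.089 0.016]
open t 32.3 w 0.0899 F [ 0.  -0.1  0.7] gf 0.0 q [-18.  40. 110.  40.  48. -50.] tcp [0.47  0.089 0.016]
 t 38.0 w 0.09 F [ 0.4 -0.4 -0.8] gf 0.0 q [  15.   19.   86.  -29.   84. -159.] tcp [0.5  0.02 0.3 ]
```

View pics/m8.png

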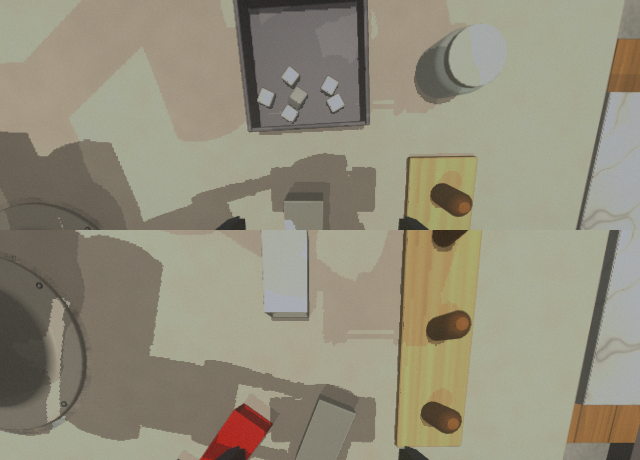

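The tub view shows six chips inside, around (265–335, 75–115), and the beaker lying empty-mouthed with its rim at (286,313) in the lower half. Now I'll check that position, regrasp it and hang it on peg 0.

```bash
cat >> h.py <<'E'
def pick(c,m,s=.015,z=.033,place_yaw=0,peg=0,lift=.30):
    """grasp a lying beaker (centre c xy, mouth dir m xy), s towards its bottom; pick flip fitting both ends"""
    m=np.asarray(m,float)/np.linalg.norm(m); g=np.array([*(np.asarray(c)-m*s),z])
    best=None
    for f in(1,-1):
        R=Rt(m,60,f);P=Rt(yaw(place_yaw),30,f);D=PEG[peg]+[0,0,.055+s]
        qs=[arm.solve_ik(G(g,R),R),arm.solve_ik(G([*g[:2],lift],R),R),arm.solve_ik(G(D,P),P),arm.solve_ik(G(D+[0,0,.15],P),P)]
        if any(q is None for q in qs): print("f",f,[q is not None for q in qs]); continue
        sc=max(abs(q[5]) for q in qs)
        if best is None or sc<best[0]: best=(sc,f,R,P)
    sc,f,R,P=best; print("flip",f,sc,(P@R.T@[*m,0]).round(2))
    arm.grip(.09)
    arm.move_to(G([*g[:2],lift],R,.0),R) if lift else None
    arm.move_l(G(g+[0,0,.09],R),R); arm.move_l(G(g,R),R,feed=.08); arm.grip(.05); stat("grip")
    arm.move_l(G([*g[:2],lift],R),R,feed=.15); stat("lift")
    return P,PEG[peg]+[0,0,.055+s]
E
python3 - <<'E'
from h import *
import pickle
np.set_printoptions(precision=4,suppress=True)
V=pickle.load(open("V2.pkl","rb"))
for uv in [(265,313-230),(307,312-230)]: print(onz(V["N1"][0],uv,.06))
w=V["T"]; print(onz(w[0],(286,193),.06),onz(w[0],(322,193),.06))
P,D=pick((.47,.10),(0,-1),peg=0)
arm.move_to(G(D+[0,0,.15],P),P); stat("pre")
shot("scene","c3");shot("side","s3")
a=cv2.imread("pics/s3.png");b=cv2.imread("pics/c3.png")
cv2.imwrite("pics/m9.png",np.hstack([a[100:400,130:530],b[60:360,240:640]]))
E
```

```text
[0.4412 0.0434 0.06  ]
[0.4992 0.0446 0.06  ]
[0.4445 0.1663 0.06  ] [0.4987 0.1663 0.06  ]
flip 1 85.10890720598837 [0.87 0.   0.5 ]
grip t 44.3 w 0.0597 F [-0.2  0.6  1.9] gf 30.0 q [ 25.  42. 100. -33.  56.  48.] tcp [0.47  0.106 0.017]
lift t 46.2 w 0.0602 F [ 0.1  0.5 -0.7] gf 30.0 q [ 25.  21.  86. -27.  87.  30.] tcp [0.47  0.105 0.283]
pre t 49.8 w 0.0598 F [ 0.2  0.2 -1.6] gf 30.0 q [ 13.  29. 113. 209.  24.  70.] tcp [0.712 0.156 0.229]
```

View pics/m9.png

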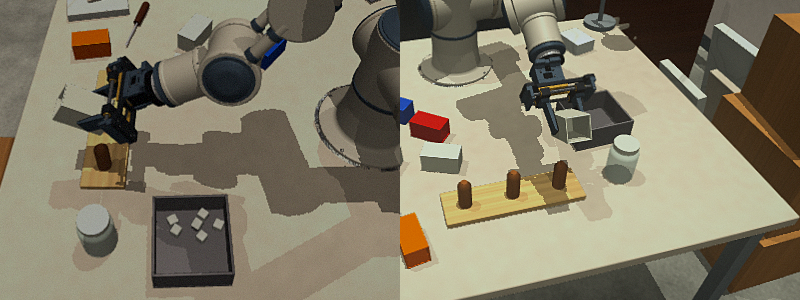

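The beaker's mouth is pointing forward and up, visible and empty at (575,125) in the right half, so the flip sign is wrong and a half roll about the tool axis fixes it. There is enough height to do that here.

```bash
sed -i 's/P=Rt(yaw(place_yaw),30,f)/P=Rt(yaw(place_yaw),30,-f)/' h.py; python3 - <<'E'
from h import *
P=Rt(yaw(0),30,-1); D=PEG[0]+[0,0,.07]
print((P@Rt((0,-1),60,1).T@[0,-1,0]).round(2))
arm.move_to(G(D+[0,0,.15],P),P); stat("pre")
shot("scene","c4");shot("side","s4")
a=cv2.imread("pics/s4.png");b=cv2.imread("pics/c4.png")
cv2.imwrite("pics/m10.png",np.hstack([a[100:400,130:530],b[60:360,240:640]]))
E
```

```text
[ 0.  0. -1.]
pre t 52.7 w 0.0599 F [-0.1 -0.   0.2] gf 30.0 q [  13.   29.  113.  209.   24. -110.] tcp [0.712 0.156 0.229]
```

View pics/m10.png

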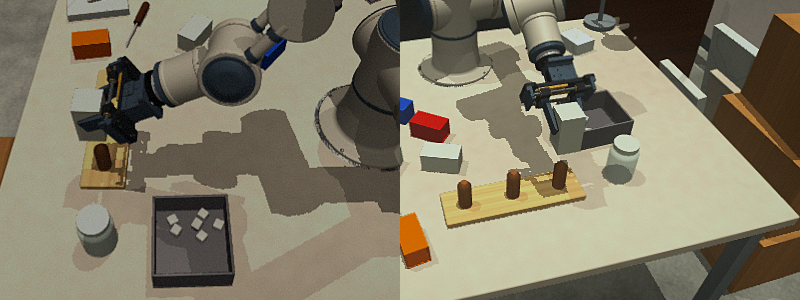

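The beaker is now inverted above peg 0, at (570,125) in the right half. Descending with force checks.

```bash
cat >> h.py <<'E'
def hang(P,D,release=True):
    for dz in (.09,.06,.03,.012,.003):
        arm.move_l(G(D+[0,0,dz],P),P,feed=.1 if dz>.02 else .04); F=arm.current_force()
        if np.linalg.norm(F)>8: stat("contact"); return False
    stat("down"); arm.grip(.09); arm.sleep(.2)
    arm.move_l(G(D+[0,0,.003],P,.10),P,feed=.1); stat("off"); return True
E
python3 - <<'E'
from h import *
import pickle
ok=hang(Rt(yaw(0),30,-1),PEG[0]+[0,0,.07])
if ok:
    arm.move_l(arm.current_ee_pos()+[-.05,0,.15])
    arm.move_to((.50,.05,.36),rx(-25)@down(-90)); stat("look")
    V={"n1":shot("wrist","q1"),"scene":shot("scene","q2"),"side":shot("side","q3")}
    arm.move_to((.5,-.02,.33),rx(-45)@down(-90)); V["n2"]=shot("wrist","q4")
    pickle.dump(V,open("V3.pkl","wb"))
    g=[cv2.resize(V[k][1][:,:,::-1],(400,250)) for k in V]
    cv2.imwrite("pics/m11.png",np.vstack([np.hstack(g[:2]),np.hstack(g[2:4])])); stat()
E
```

```text
down t 55.4 w 0.0602 F [-0.3  0.5 -0.5] gf 30.0 q [ 13.  48. 117. 196.  45. -95.] tcp [0.712 0.156 0.081]
off t 57.4 w 0.0898 F [-0.2  0.1 -0.6] gf 0.0 q [ 16.  41. 128. 199.  49. -94.] tcp [0.626 0.156 0.131]
look t 62.3 w 0.0899 F [ 0.3 -0.2 -0.7] gf 0.0 q [  15.   16.   79.  -24.   92. -164.] tcp [0.5  0.05 0.36]
 t 62.9 w 0.0902 F [0.4 0.5 0.5] gf 0.0 q [  18.   21.   87.  -42.   89. -154.] tcp [ 0.5   -0.019  0.331]
```

View pics/m11.png

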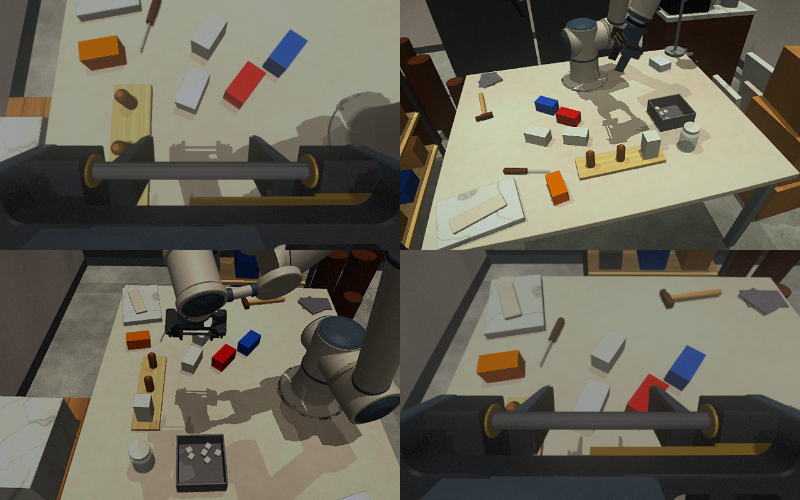

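The chip beaker hangs on peg 0, at (650,145) in the scene quadrant. Next I'll re-measure both lying beakers in case one was knocked.

```bash
cat >> h.py <<'E'
B2=[(.4778,-.1821),(.5321,-.2017),(.5698,-.0997),(.5152,-.0775)]
B1=[(.4229,-.3443),(.4743,-.3732),(.5286,-.2792),(.4779,-.2496)]
def meas(V,Q,keys,z=.06,w=5):
    P=[]
    for q in Q:
        s=(keys[0],proj(V[keys[0]][0],(*q,z)))
        p,r,k=refine(V,s,z,keys,w); P.append(p); print(p.round(4),None if r is None else round(r,4),k,"moved",np.round(p[:2]-q,4))
    P=np.array(P); c=P.mean(0); m=P[:2].mean(0)-P[2:].mean(0); L=np.linalg.norm(m)
    print("centre",c.round(4),"len",L.round(4),"m",(m/L).round(3)); return c,(m/L)[:2]
E
python3 - <<'E'
from h import *
import pickle
V=pickle.load(open("V3.pkl","rb"))
print("b2");meas(V,B2,["n1","scene"]);print("b1");meas(V,B1,["n2","n1","scene"])
E
```

```text
b2
[ 0.4769 -0.1705  0.0621] 0.0022 ['n1', 'scene'] moved [-0.0009  0.0116]
[ 0.5309 -0.1994  0.0594] 0.0012 ['n1', 'scene'] moved [-0.0012  0.0023]
[ 0.5697 -0.0976  0.0586] 0.0007 ['n1', 'scene'] moved [-0.0001  0.0021]
[ 0.5105 -0.0789  0.051 ] 0.0017 ['n1', 'scene'] moved [-0.0047 -0.0014]
centre [ 0.522  -0.1366  0.0578] len 0.1034 m [-0.35  -0.935  0.057]
b1
[ 0.4226 -0.3423  0.0563] 0.0009 ['n2', 'n1', 'scene'] moved [-0.0003  0.002 ]
[ 0.4774 -0.3733  0.0634] 0.0014 ['n2', 'n1', 'scene'] moved [ 0.0031 -0.0001]
[ 0.5286 -0.2785  0.0586] 0.0013 ['n2', 'n1', 'scene'] moved [-0.      0.0007]
[ 0.4779 -0.2496  0.0574] 0.0007 ['n2', 'n1', 'scene'] moved [-0.  0.]
centre [ 0.4766 -0.3109  0.0589] len 0.1078 m [-0.494 -0.869  0.017]
```

```bash
python3 - <<'E'
from h import *
import pickle
V=pickle.load(open("V3.pkl","rb")); c,im=V["n1"]
h=cv2.cvtColor(im,cv2.COLOR_RGB2HSV)
m=(((h[...,0]<6)|(h[...,0]>172))&(h[...,1]>150)&(h[...,2]>60)).astype(np.uint8);m[250:]=0
n,L,st,ce=cv2.connectedComponentsWithStats(m);j=1+np.argmax(st[1:,4])
cn=cv2.findContours((L==j).astype(np.uint8),0,1)[0][0][:,0]
C=np.array([.5237,-.1402]);M=np.array([-.341,-.940]);N=np.array([-M[1],M[0]])
for z in (.06,0.0):
    P=np.array([onz(c,p,z)[:2] for p in cn])-C
    al=P@M;la=P@N
    for lo,hi in [(-.06,-.04),(-.04,-.02),(-.02,0),(0,.02),(.02,.06)]:
        s=(al>lo)&(al<hi); print(z,lo,hi,la[s][np.argmin(abs(la[s]))].round(3) if s.any() else None)
E
```

```text
0.06 -0.06 -0.04 None
0.06 -0.04 -0.02 None
0.06 -0.02 0 -0.125
0.06 0 0.02 -0.089
0.06 0.02 0.06 -0.09
0.0 -0.06 -0.04 None
0.0 -0.04 -0.02 None
0.0 -0.02 0 None
0.0 0 0.02 -0.146
0.0 0.02 0.06 -0.089
```

```bash
python3 - <<'E'
from h import *
import pickle
P,D=pick((.5237,-.1402),(-.341,-.940),peg=1)
arm.move_l(arm.current_ee_pos()+[0,0,.05])
arm.move_to(G(D+[0,0,.17],P),P); stat("pre")
V={"scene":shot("scene","r1"),"side":shot("side","r2")}
if hang(P,D):
    arm.move_l(arm.current_ee_pos()+[-.05,0,.15])
    arm.move_to((.50,-.05,.33),rx(-40)@down(-90)); stat("look")
    V.update(n1=shot("wrist","r3"),scene2=shot("scene","r4"),side2=shot("side","r5"))
    pickle.dump(V,open("V4.pkl","wb"))
    print("b1");meas(V,B1,["n1","scene2","side2"])
g=[cv2.resize(V[k][1][:,:,::-1],(400,250)) for k in ("scene","side","scene2","n1") if k in V]
cv2.imwrite("pics/m12.png",np.vstack([np.hstack(g[:2]),np.hstack(g[2:4])]) if len(g)==4 else np.hstack(g))
E
```

```text
flip 1 88.75287529077265 [ 0. -0. -1.]
grip t 69.0 w 0.0601 F [0.5 0.8 2.6] gf 29.8 q [ -3.  44.  94. -35.  57.  40.] tcp [ 0.526 -0.135  0.017]
lift t 70.9 w 0.06 F [-0.  -0.2 -1. ] gf 29.8 q [ -3.  24.  81. -29.  85.  22.] tcp [ 0.525 -0.135  0.283]
pre t 74.4 w 0.0604 F [ 0.1 -0.9 -1. ] gf 29.8 q [ -5.  25. 116. 168.  21. -82.] tcp [0.714 0.026 0.249]
down t 77.3 w 0.0599 F [ 0.7 -0.1 -0.3] gf 29.8 q [ -5.  48. 120. 175.  48. -89.] tcp [0.714 0.026 0.081]
off t 79.3 w 0.0898 F [-0.4  0.7  0. ] gf 0.0 q [ -6.  42. 133. 174.  54. -89.] tcp [0.628 0.026 0.132]
look t 83.6 w 0.0897 F [ 0.  -0.5  0.7] gf 0.0 q [  13.   19.   88.  -39.   86. -160.] tcp [ 0.5  -0.05  0.33]
b1
[ 0.4227 -0.3426  0.0584] 0.0017 ['n1', 'scene2', 'side2'] moved [-0.0002  0.0017]
[ 0.4744 -0.3733  0.0597] 0.0001 ['scene2', 'side2'] moved [ 0.0001 -0.0001]
[ 0.5278 -0.2779  0.0545] 0.005 ['n1', 'scene2', 'side2'] moved [-0.0008  0.0013]
[ 0.4778 -0.2497  0.0578] 0.0008 ['n1', 'scene2', 'side2'] moved [-0.0001 -0.0001]
centre [ 0.4757 -0.3109  0.0576] len 0.1087 m [-0.499 -0.866  0.027]
```

View pics/m12.png

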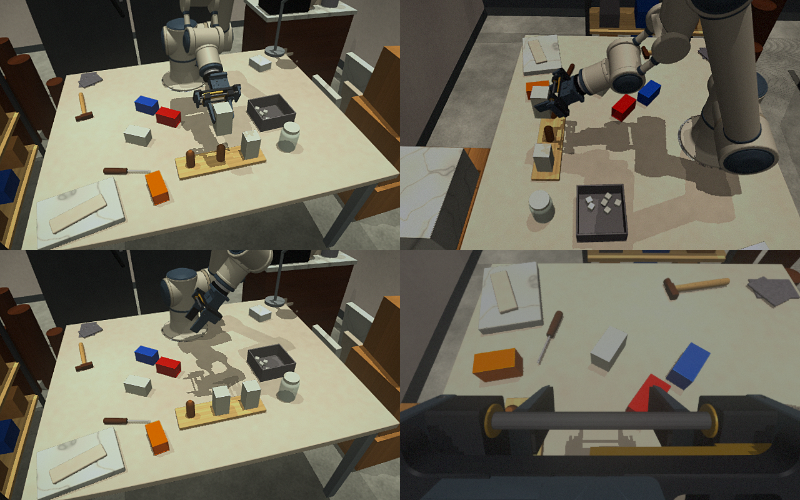

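Two beakers hang on pegs 0 and 1, at (250,395) and (222,400) in the lower-left quadrant, and beaker 1 is still at its first position. It goes on peg 2.

```bash
python3 - <<'E'
from h import *
P,D=pick((.4757,-.3112),(-.499,-.866),peg=2)
arm.move_l(arm.current_ee_pos()+[0,0,.05])
arm.move_to(G(D+[0,0,.17],P),P); stat("pre")
if hang(P,D):
    arm.move_l(arm.current_ee_pos()+[-.05,0,.15])
    arm.move_to((.42,-.1,.40),down(0)); arm.sleep(.5)
    R=[shot("wrist","t1"),shot("scene","t2"),shot("side","t3")]
    arm.move_to((.5,.2,.34),down(90)); R.append(shot("wrist","t4")); stat("end")
    z=[cv2.resize(R[1][1][150:300,220:460,::-1],(400,250)),cv2.resize(R[2][1][120:400,170:570,::-1],(400,280))[:250]]
    cv2.imwrite("pics/m13.png",np.vstack([np.hstack(z),np.hstack([cv2.resize(R[i][1][:,:,::-1],(400,250)) for i in (0,3)])]))
E
```

```text
flip 1 83.13932917538095 [ 0. -0. -1.]
grip t 89.8 w 0.0599 F [-0.1  0.3  3.1] gf 29.9 q [-21.  44.  94. -38.  54.  35.] tcp [ 0.479 -0.306  0.017]
lift t 91.8 w 0.0601 F [ 0.2 -0.5 -1.5] gf 29.9 q [-21.  24.  81. -30.  82.  15.] tcp [ 0.478 -0.306  0.283]
pre t 94.7 w 0.0603 F [-0.8  0.2 -1.5] gf 29.9 q [-22.  26. 114. 131.  26. -56.] tcp [ 0.715 -0.103  0.249]
down t 97.6 w 0.06 F [ 0.7  0.3 -0.1] gf 29.9 q [-22.  48. 119. 154.  47. -83.] tcp [ 0.715 -0.103  0.081]
off t 99.5 w 0.0897 F [ 0.1 -0.3  0.8] gf 0.0 q [-28.  41. 130. 149.  52. -85.] tcp [ 0.629 -0.103  0.132]
end t 104.6 w 0.0901 F [-0.   0.7  0.7] gf 0.0 q [15. 15. 78. -0. 87. 16.] tcp [0.5   0.199 0.34 ]
```

View pics/m13.png

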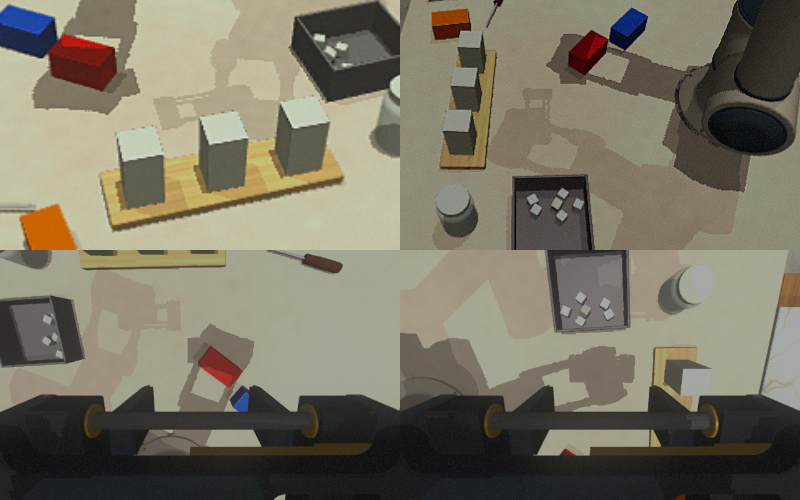

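All three beakers stand square and flat on the pegs, at (140,165), (222,150) and (302,135), and six chips are in the tub. The robot is clear, so I'm handing in.

```bash
python3 -c "
from rig import arm
print(arm.sign_off())"
```

```text
the job is handed in; nothing more can be done
None
```

I handed the job in at about 105 s of robot time: all six chips I could see are in the tub, and the three white beakers are upside down, one on each peg, with their rims on the board. The sign-off returned no verdict.

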